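# Index the spice carousel to the red stop

## Task

The little spice carousel is locked by a spring pin with a black knob. Pull the knob straight up, swing the carousel's arm round to the next hole that has the red ring round it, and let the pin snap fully down into that hole; then leave the knob alone.

Things in the scene. Friction and masses are not known exactly. Their poses are not given: they have to be found in the camera images.
- carousel_base: fixed base, origin on the worktop on the upright turning axis. Round wooden turntable (d 160, jar tops 127 high) with one steel arm (34 wide, top 48 high). Fixed grey arc plate (top 34 high) with 3 countersunk holes, 135 mm from the axis: one along the base's -x axis, where the pin starts, the others 42 deg to either side. With the pin up the arm swings easily, to 11 deg past the outer holes.
- knob (a point): middle of the spring pin's black upright knob near the arm's outer end: a cylinder 28 mm across, 34 mm high, from 63 to 97 mm above the worktop when the pin is home (this point at 80 mm). It is straight above the pin, 135 mm from the turning axis, and moves with pin and arm; its x axis stays along the arm, pointing in to the turning axis.
- plunger (a joint): lift of pin and knob in m, straight up: 0 = fully home in a hole, 0.028 = upper stop; the pin clears the plate at 0.018. The spring pulls it down with 5 N at home, 9 N at the upper stop. Let go within about 10 mm of a hole's centre, the pin slides down the countersink and centres itself; elsewhere it stays up on the plate.
- red_ring: flat red ring, 49 mm across, 35 mm inside, 3 mm thick, lying round one of the two outer holes of the arc plate, centred on the hole; origin at the centre of its underside, 34 mm above the worktop. An equal blue ring lies round the other outer hole; which side is red varies.

How it is judged:
By the outcome, as a careful person would: the job done as asked, in the order asked, and still so for the second after the job is handed in, with the robot touching nothing.
It also fails if it takes over 32 s, if anything falls off the work surface, if the arm or the gripper's body presses on something with over 40 N, if the wrist force passes 120 N, or if a joint passes its speed limit or range.

## Robot

A 6-joint arm with a two-finger parallel gripper is mounted at the origin on a cart in front of the work surface, level with it; the furniture and walls round the work are solid. World frame = base frame: x ahead of the robot, y to its left, z up, the work surface at z = 0. Lengths are in m, angles in rad, forces in N, time in s.
With the tool pointing down it reaches from about 0.325 to 0.775 m from the base axis. Payload 5.5 kg.
Tool frame: the origin (TCP) lies at the centre of the arm's flange, where the gripper is bolted on; the fingertips stand 173 mm ahead of it and the grasp point (between the pads) lies 155 mm ahead of it; z points along the fingers, y is the line along which they close (so a half turn about z gives the same grasp; the last joint's range is limited). The gripper opens to 85 mm and grips with 20 to 120 N. Pads are 22 mm wide; open, the fingers measure 114 mm over their backs; the gripper's body (76 mm by 85 mm) begins 54 mm behind the grasp point. The pads swing forward as they close: fully open they stand 13 mm farther back than shut.
Start: joints at [-1.359, 0.091, 1.231, -0, 1.82, -0.057], TCP at [0.159, -0.578, 0.405] pointing down, gripper open.
Joint ranges: [-2.87, 2.87], [-0.86, 2.18], [0.17, 2.46], [-1.51, 4.65], [0.06, 2.69], [-2.65, 2.65]. Speed limits (rad/s): [2.57, 2.57, 3.01, 3.14, 3.14, 3.14].

## Interface

Orientations are given as a unit quaternion [w, x, y, z].
In Python, from cell import sense, read_camera, camera_model, close_job gives the robot as it stands.
- The arm moves only by the tool apply_moves, never from a script. Its argument "plan" is text: rows parted by semicolons, each of 7 numbers parted by spaces: the opening, from -1 (shut) to 1 (fully open), then the shift along the tool's x, y, z in m, then the turn, a rotation vector about the tool's x, y, z in rad. A call has 1 to 12 rows; each row shifts and turns the commanded pose from where the row before left it, along the tool's axes as they then stand; what a row does not reach is not made up. A row lasts 1/8 s, in which the tool goes at most 62.5 mm and 10.7 degrees, less where a joint would pass 70% of its speed; a pose out of reach is approached as far as the arm can. A call with a gripper value outside its range is refused whole. The fingers move at their own pace and stop on an object; "force" is the grip in N (left out, the last holds). Time passes only in rows, so rows that do not move let the fingers close. It gives the time, the measured TCP pose, the force, the opening and the grip force at its end, in the units of the state.
- sense(): the state, without advancing time (a new reading comes with each control period).
- read_camera(name): name is "side" or "top"; returns the picture (400x640x3 uint8, red, green, blue); there is no depth.
- camera_model(name): a dict with "camera_matrix" (3x3 intrinsics, pixels), "eye" and "rotation" of the camera in the world. Camera axes: x right, y down, z forward; pixel columns grow to the right and rows downward; lengths in m; the calibration is good to about 2 mm. A picture is of the moment at which its call begins. camera_model takes no time and is no camera call.
- close_job(): hands the job in; it is judged then, once.
The state is a dict: "time_s": time; "q": joint angles; "qd": joint speeds; "effort": joint torques, N m; "tool_pos": TCP position; "orientation": TCP orientation; "wrist_force": force on the tool from outside, world axes, zero at the start; "moment": the same for the moment, N m; "gripper_width": finger opening in m; "gripper_force": force on a finger pad.
Only numpy, scipy, OpenCV 4.12 (cv2) and the standard library are available. Lean on these libraries where they do the work, as an engineer would, in place of code of your own. Each camera call takes 0.05 s, during which the arm holds its last target. There are 200 camera calls.

## Working session

There is one attempt and no reset: what is moved stays moved. The work goes in short steps, Python scripts to look and compute and a tool call to move; the robot and the scene stay as the last step left them, time stands still between calls to the robot, and variables do not carry over. Pictures are saved under pics/ and viewed, at most 10 in all, crops included, and the job is handed in when it is done.

Besides the shell and the picture viewer there is one more tool, called after ">>>" as name(argument=value, ...), one argument or row to a line, values as JSON. apply_moves: Moves the arm, as the interface text tells. Its arguments: {"type":"object","properties":{"plan":{"type":"string"},"force":{"type":"number"}},"required":["plan"]}

```bash
mkdir -p pics; python3 - <<'E'
from cell import *
import cv2,numpy as np
for n in("top","side"):
    im=read_camera(n);cv2.imwrite(f"pics/{n}0.png",im[:,:,::-1]);np.save(f"{n}0.npy",im)
    m=camera_model(n);print(n,m)
    h=cv2.cvtColor(im,cv2.COLOR_RGB2HSV)
    red=cv2.inRange(h,(0,150,80),(8,255,255))|cv2.inRange(h,(172,150,80),(180,255,255))
    blue=cv2.inRange(h,(100,150,60),(130,255,255))
    for k,mm in(("red",red),("blue",blue),("black",cv2.inRange(h,(0,0,0),(180,255,45)))):
        c,_,s,ce=cv2.connectedComponentsWithStats(mm)
        for i in range(1,c):
            if s[i,4]>60:print(k,s[i],ce[i].round(1))
print(sense())
E
```

```text
top {'camera_matrix': array([[502.17962065,   0.        , 319.94470226],
       [  0.        , 502.17962065, 209.49668311],
       [  0.        ,   0.        ,   1.        ]]), 'eye': array([0.44649328, 0.0361922 , 0.90582255]), 'rotation': array([-0.02766483,  0.71214209, -0.6996595 ,  0.05064468])}
red [232 215  27  27 220] [245.1 227.8]
black [    0     0   640   330 35686] [491.8 100.3]
black [  0  71  29  59 333] [ 8. 91.]
black [    0    80   113   320 19210] [ 41.5 218.1]
black [  391   326   249    74 15739] [505.2 367. ]
black [262 347  95   4 208] [309.3 348.4]
black [ 259  362  106   38 3376] [314.3 383.1]
black [225 365  21  35 319] [238.5 386.8]
side {'camera_matrix': array([[441.98448192,   0.        , 319.87413388],
       [  0.        , 441.98448192, 195.74080834],
       [  0.        ,   0.        ,   1.        ]]), 'eye': array([ 0.4311471 , -0.60751622,  0.64129118]), 'rotation': array([-0.41176066,  0.90620271, -0.09018716,  0.03340793])}
red [ 71  60  20  18 188] [79.7 67.1]
red [111  66  25  16 274] [122.6  73.8]
red [283 173  22  14 101] [293.8 180.2]
blue [272
[... 619 characters left out ...]
ray([-1.35869962e+00,  9.17987628e-02,  1.23175503e+00, -3.35279929e-05,
        1.81978500e+00, -5.66860991e-02]), 'qd': array([ 7.20936500e-05, -1.35833702e-03, -2.54509304e-03,  2.06124792e-04,
       -2.29786324e-04, -3.36381310e-04]), 'effort': array([ 3.08525065e-03, -4.60217428e+01, -4.19218111e+01, -5.08024402e-05,
        1.06238955e-02, -3.18886430e-05]), 'tool_pos': array([ 0.15934836, -0.57851416,  0.40366046]), 'orientation': array([-8.69173728e-04,  9.90983233e-01,  1.33983097e-01, -8.39754923e-05]), 'wrist_force': array([-0.26952851, -0.39639892, -0.27100384]), 'moment': array([-0.01583781, -0.01221038,  0.03314238]), 'gripper_force': 0.0, 'gripper_width': 0.08565869829853943}
```

View pics/top0.png

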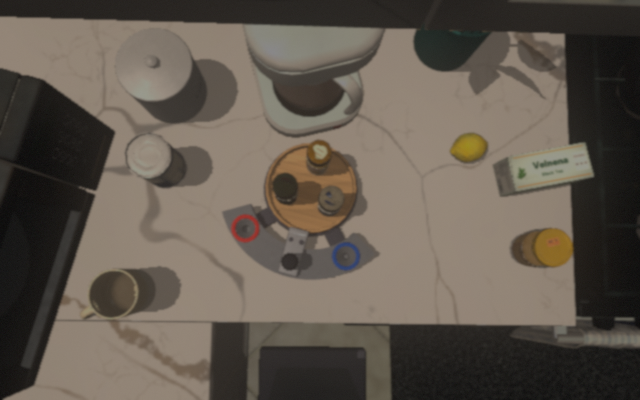

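View pics/side0.png

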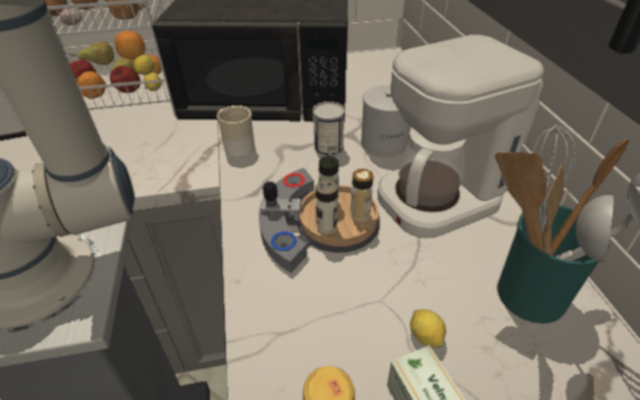

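The red ring is at top (245,228) and side (294,180). Blue is at top (346,256) and side (283,241), and the knob at top (290,261) and side (270,192). Next I cast rays.

```bash
cat > h.py <<'E'
from cell import *
import cv2,numpy as np
from scipy.spatial.transform import Rotation as R
def ray(n,p):
    m=camera_model(n);w,x,y,z=m["rotation"]
    d=R.from_quat([x,y,z,w]).apply(np.linalg.solve(m["camera_matrix"],[p[0],p[1],1]))
    return m["eye"],d/np.linalg.norm(d)
def onz(n,p,z):
    e,d=ray(n,p);return e+d*(z-e[2])/d[2]
def tri(a,b):
    A=0;B=0
    for n,p in(("top",a),("side",b)):
        e,d=ray(n,p);P=np.eye(3)-np.outer(d,d);A=A+P;B=B+P@e
    x=np.linalg.solve(A,B);return x,[np.linalg.norm(np.cross(x-ray(n,p)[0],ray(n,p)[1])) for n,p in(("top",a),("side",b))]
def comp(mask,box,minA=20):
    x0,y0,x1,y1=box;mm=np.zeros_like(mask);mm[y0:y1,x0:x1]=mask[y0:y1,x0:x1]
    c,_,s,ce=cv2.connectedComponentsWithStats(mm)
    i=1+np.argmax(s[1:,4]);ys,xs=np.where(_==i)
    hull=cv2.convexHull(np.c_[xs,ys].astype(np.float32)) ;M=cv2.moments(hull)
    return np.array([M["m10"]/M["m00"],M["m01"]/M["m00"]]),s[i]
E
python3 - <<'E'
from h import *
t=np.load("top0.npy");s=np.load("side0.npy")
def masks(im):
    r,g,b=[im[:,:,i].astype(int) for i in range(3)]
    return [((x)*255).astype(np.uint8) for x in(( r>g+45)&(r>b+40),(b>r+30)&(b>g+10),np.maximum(np.maximum(r,g),b)<40)]
T=masks(t);S=masks(s)
rt,a=comp(T[0],(225,205,268,250));bt,b=comp(T[1],(325,235,370,280));kt,c=comp(T[2],(275,246,305,276))
rs,d=comp(S[0],(275,168,310,192));bs,e=comp(S[1],(265,225,300,256));ks,f=comp(S[2],(258,178,282,206))
print(rt,a,bt,b,kt,c,rs,d,bs,e,ks,f)
red=onz("top",rt,.037);blue=onz("top",bt,.037);print("top",red,blue,np.linalg.norm(red-blue))
print("side",onz("side",rs,.037),onz("side",bs,.037))
print("tri",tri(rt,rs),tri(bt,bs),tri(kt,ks))
red=(red+onz("side",rs,.037))/2;blue=(blue+onz("side",bs,.037))/2
m=(red+blue)/2;u=(red-blue)[:2];L=np.linalg.norm(u);u/=L;n=np.array([u[1],-u[0]])
if n[0]<0:n=-n
ax=m[:2]+n*.135*np.cos(np.radians(42));k=ax-n*.135
print("avg",red,blue,L,"axis",ax,"knob pred",k,"knob top ray z.09",onz("top",kt,.09),"side z.08",onz("side",ks,.08))
print("heading of arm in (knob->axis) deg",np.degrees(np.arctan2(n[1],n[0])),"turntable",onz("top",(311,188.5),.03))
for x in(red[:2],k):print(np.linalg.norm(x))
for im,nm,bx in((t,"t",(210,130,390,290)),(s,"s",(240,150,400,270))):
    x0,y0,x1,y1=bx;cv2.imwrite(f"pics/c{nm}.png",cv2.resize(im[y0:y1,x0:x1,::-1],None,fx=4,fy=4))
E
```

```text
Traceback (most recent call last):
  File "h.py", line 18, in comp
    i=1+np.argmax(s[1:,4]);ys,xs=np.where(_==i)
        ~~~~~~~~~^^^^^^^^^
ValueError: attempt to get argmax of an empty sequence
```

```bash
cat > m.py <<'E'
from h import *
t=np.load("top0.npy");s=np.load("side0.npy")
print(t[261,280:302].tolist()[::3],t[256,334:342].tolist())
def masks(im,k):
    r,g,b=[im[:,:,i].astype(int) for i in range(3)]
    return [((x)*255).astype(np.uint8) for x in(( r>g+40)&(r>b+35),(b>r+25)&(b>g+8),np.maximum(np.maximum(r,g),b)<k)]
T=masks(t,50);S=masks(s,42)
rt,a=comp(T[0],(225,205,268,250));bt,b=comp(T[1],(325,235,370,280));kt,c=comp(T[2],(275,246,305,276))
rs,d=comp(S[0],(275,168,310,192));bs,e=comp(S[1],(265,225,300,256));ks,f=comp(S[2],(258,178,282,206))
print(rt,a,bt,b,kt,c,rs,d,bs,e,ks,f)
red=onz("top",rt,.037);blue=onz("top",bt,.037);print("top",red,blue,np.linalg.norm(red-blue))
print("side",onz("side",rs,.037),onz("side",bs,.037))
print("tri",tri(rt,rs),tri(bt,bs),tri(kt,ks))
red=(red+onz("side",rs,.037))/2;blue=(blue+onz("side",bs,.037))/2
m=(red+blue)/2;u=(red-blue)[:2];L=np.linalg.norm(u);u/=L;n=np.array([u[1],-u[0]])
if n[0]<0:n=-n
ax=m[:2]+n*.135*np.cos(np.radians(42));k=ax-n*.135
print("avg",red,blue,L,"axis",ax,"knob pred",k,"knob top ray z.09",onz("top",kt,.09),"side z.08",onz("side",ks,.08))
print("heading of arm in (knob->axis) deg",np.degrees(np.arctan2(n[1],n[0])),"turntable",onz("top",(311,188.5),.03))
for im,nm,bx in((t,"t",(210,130,390,290)),(s,"s",(240,150,400,270))):
    x0,y0,x1,y1=bx;cv2.imwrite(f"pics/c{nm}.png",cv2.resize(im[y0:y1,x0:x1,::-1],None,fx=4,fy=4))
E
python3 m.py
```

```text
[[82, 77, 73], [53, 48, 45], [54, 48, 46], [53, 47, 45], [52, 47, 44], [50, 44, 42], [61, 56, 53], [67, 62, 59]] [[52, 67, 108], [55, 64, 94], [64, 65, 77], [70, 67, 67], [72, 66, 62], [71, 67, 63], [69, 65, 61], [70, 65, 61]]
[244.64909435 227.88997026] [231 214  28  29 360] [345.44152814 255.82968796] [332 243  28  27 285] [295. 258.] [294 256   3   5   5] [293.4708798  179.50185874] [282 172  24  16 196] [283.10544218 240.47066327] [270 231  27  20 248] [270.01337154 191.8739255 ] [264 183  13  19 187]
top [0.50896459 0.13817261 0.037     ] [ 0.46380708 -0.03665228  0.037     ] 0.18056285741887604
side [0.50898944 0.13593528 0.037     ] [ 0.46360823 -0.03845159  0.037     ]
tri (array([0.50917856, 0.13840549, 0.03499049]), [np.float64(6.939044229961868e-05), np.float64(6.939044229957798e-05)]) (array([ 0.46377241, -0.03679722,  0.03524236]), [np.float64(6.972595368832315e-05), np.float64(6.972595368848902e-05)]) (array([0.45539652, 0.04956095, 0.0842838 ]), [np.float64(0.002599455346738286), np.float64(0.0025994553467383035)])
avg [0.50897702 0.13705395 0.037     ] [ 0.46370766 -0.03755194  0.037     ] 0.18037884840700283 axis [0.58345603 0.02457273] knob pred [0.45277667 0.05845344] knob top ray z.09 [0.45791561 0.04941335 0.09      ] side z.08 [0.45296302 0.05462814 0.08      ]
heading of arm in (knob->axis) deg -14.534814106598835 turntable [0.58115283 0.02481304 0.03      ]
```

View pics/cs.png

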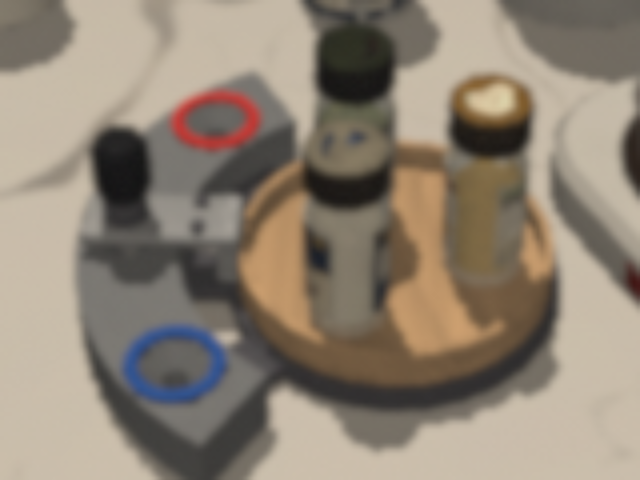

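The rings are 180.4 mm apart, against the 180.7 expected. The axis is about (0.583,0.025), and the knob about (0.453,0.058) agrees between both views. I'm moving over the knob.

>>> apply_moves(
  plan="1 0.0377 -0.0446 0 0 0 0;1 0.0377 -0.0446 0 0 0 0;1 0.0377 -0.0446 0 0 0 0;1 0.0377 -0.0446 0 0 0 0;1 0.0377 -0.0446 0 0 0 0;1 0.0377 -0.0446 0 0 0 0;1 0.0377 -0.0446 0 0 0 0;1 0.0377 -0.0446 0 0 0 0;1 0.0377 -0.0446 0 0 0 0;1 0.0377 -0.0446 0 0 0 0;1 0.0377 -0.0446 0 0 0 0;1 0.0377 -0.0446 0 0 0 0",
)

```text
time_s: 1.6
tool_pos: [0.4537, 0.0597, 0.4044]
orientation: [0.0, 0.991, 0.134, 0.0]
wrist_force: [1.0, -0.7, 1.2]
gripper_width: 0.0854
gripper_force: 0.0
```

>>> apply_moves(
  plan="1 0 0 0 0 0 -0.18;1 0 0 0 0 0 -0.18;1 0 0 0 0 0 -0.18;1 0 0 0 0 0 -0.18;1 0 0 0 0 0 -0.18;1 0 0 0 0 0 -0.18;1 0 0 0 0 0 -0.18;1 0 0 0 0 0 -0.18;1 0 0 0 0 0 -0.18;1 0 0 0 0 0 -0.18;1 0 0 0 0 0 -0.18;1 0 0 0 0 0 -0.18",
)

```text
time_s: 3.1
tool_pos: [0.4533, 0.0577, 0.4042]
orientation: [-0.0, 0.346, 0.938, -0.0]
wrist_force: [0.4, 0.2, -0.2]
gripper_width: 0.0853
gripper_force: 0.0
```

>>> apply_moves(
  plan="1 0 0 0 0 0 -0.18;1 0 0 0 0 0 -0.18;1 0 0 0 0 0 -0.1;1 0 0 0 0 0 0",
)

```text
time_s: 3.6
tool_pos: [0.4533, 0.0577, 0.4043]
orientation: [-0.0, 0.127, 0.992, -0.0]
wrist_force: [-0.3, 0.2, 0.1]
gripper_width: 0.0853
gripper_force: 0.0
```

```bash
python3 - <<'E'
from h import *
s=sense();w,x,y,z=s["orientation"];r=R.from_quat([x,y,z,w])
print(s["time_s"],s["tool_pos"],r.as_matrix().round(4),s["q"],s["wrist_force"])
d=np.array([.453,.0585,.237])-s["tool_pos"];print(r.inv().apply(d))
E
```

```text
3.6 [0.45332581 0.05765946 0.4042661 ] [[-9.68e-01  2.51e-01 -8.00e-04]
 [ 2.51e-01  9.68e-01 -0.00e+00]
 [ 7.00e-04 -2.00e-04 -1.00e+00]] [ 5.20393781e-02 -2.94221008e-01  1.59112164e+00  7.80749677e-06
  1.84545873e+00 -1.26499526e+00] [-0.30811037  0.20125105  0.12763562]
[0.00040371 0.00076924 0.16726627]
```

>>> apply_moves(
  plan="1 0 0.0008 0.035 0 0 0;1 0 0 0.035 0 0 0;1 0 0 0.035 0 0 0;1 0 0 0.03 0 0 0;1 0 0 0.02 0 0 0;1 0 0 0.01 0 0 0;1 0 0 0 0 0 0",
  force=40,
)

```text
time_s: 4.47
tool_pos: [0.4536, 0.0584, 0.2396]
orientation: [-0.0, 0.126, 0.992, -0.0]
wrist_force: [-0.5, 0.9, 0.6]
gripper_width: 0.0854
gripper_force: 0.0
```

```bash
python3 - <<'E'
from h import *
a=read_camera("top")[150:310,200:380];b=read_camera("side")[90:270,210:390]
cv2.imwrite("pics/g1.png",np.hstack([cv2.resize(a,(390,400)),cv2.resize(b,(400,400))])[:,:,::-1]);print(sense()["wrist_force"])
E
```

```text
[ 0.53021429  0.70758442 -0.01485127]
```

View pics/g1.png

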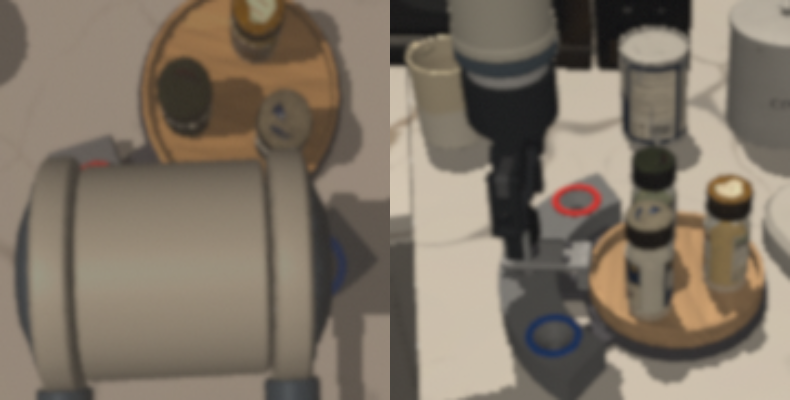

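The side view (right half, about x 515, y 230) shows the fingers straddling the knob above the arm, clear of the jars. Closing now.

>>> apply_moves(
  plan="-1 0 0 0 0 0 0;-1 0 0 0 0 0 0;-1 0 0 0 0 0 0;-1 0 0 0 0 0 0;-1 0 0 0 0 0 0;-1 0 0 0 0 0 0",
  force=40,
)

```text
time_s: 5.32
tool_pos: [0.4536, 0.0584, 0.2401]
orientation: [0.0, 0.126, 0.992, 0.0]
wrist_force: [-0.7, -0.3, 4.6]
gripper_width: 0.0267
gripper_force: 39.5
```

>>> apply_moves(
  plan="-1 0 0 -0.006 0 0 0;-1 0 0 -0.006 0 0 0;-1 0 0 -0.006 0 0 0;-1 0 0 -0.005 0 0 0;-1 0 0 0 0 0 0",
)

```text
time_s: 5.95
tool_pos: [0.4536, 0.0584, 0.2627]
orientation: [-0.0, 0.126, 0.992, -0.0]
wrist_force: [5.6, -0.6, -9.5]
gripper_width: 0.0263
gripper_force: 39.9
```

```bash
python3 - <<'E'
from h import *
s=sense();print(s["tool_pos"],s["wrist_force"])
b=read_camera("side")[120:260,210:390]
cv2.imwrite("pics/g2.png",cv2.resize(b,(720,560))[:,:,::-1])
w,x,y,z=s["orientation"];r=R.from_quat([x,y,z,w])
ax=np.array([.5835,.0250]);p=s["tool_pos"][:2];v=p-ax;print(np.linalg.norm(v),np.degrees(np.arctan2(-v[1],-v[0])))
# per-row local shift: rotate about axis by -6deg world, first row shift then turn
V=ax-np.array([.5090,.1375]);tot=np.degrees(np.arctan2(V[1],V[0]))-np.degrees(np.arctan2(-v[1],-v[0]));print("tot",tot)
n=8;c,s_=np.cos(np.radians(tot/n)),np.sin(np.radians(tot/n));d=np.array([[c,-s_],[s_,c]])@v-v
print(r.inv().apply([*d,0]),np.radians(tot/n))
E
```

```text
[0.45355518 0.0583946  0.26274421] [ 5.58135603 -0.64560154 -9.4595402 ]
0.13416726266028745 -14.412590096958262
tot -42.073998896964135
[-5.49302408e-04  1.22987936e-02 -2.29591574e-06] -0.09179122627906082
```

View pics/g2.png

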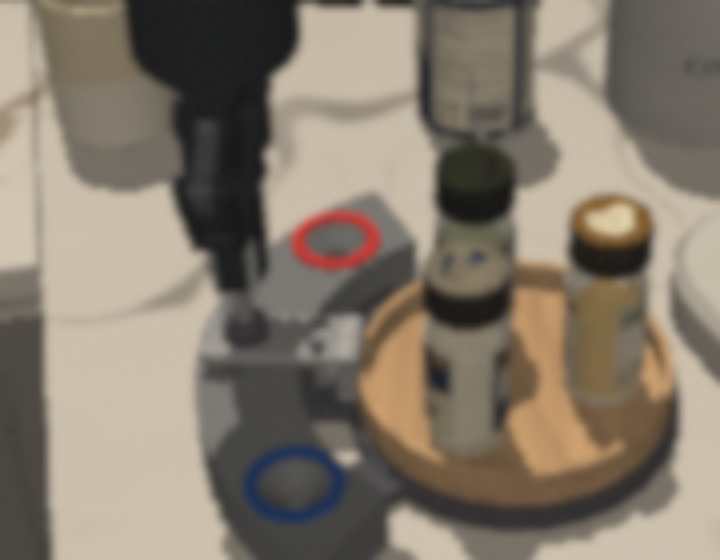

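The pin is lifted: −9.5 N on the wrist, and bare pin shows under the knob at about (245,300). I'm swinging −42° about the axis, toward red.

>>> apply_moves(
  plan="-1 -0.0001 0.0061 0 0 0 0.046;-1 -0.0005 0.0123 0 0 0 0.0918;-1 -0.0005 0.0123 0 0 0 0.0918;-1 -0.0005 0.0123 0 0 0 0.0918;-1 -0.0005 0.0123 0 0 0 0.0918;-1 -0.0005 0.0123 0 0 0 0.0918;-1 -0.0005 0.0123 0 0 0 0.0918;-1 -0.0005 0.0123 0 0 0 0.0918;-1 -0.0001 0.0061 0 0 0 0.046;-1 0 0 0 0 0 0;-1 0 0 0 0 0 0",
)

```text
time_s: 7.38
tool_pos: [0.5088, 0.1367, 0.2621]
orientation: [-0.0, 0.474, 0.881, -0.001]
wrist_force: [2.5, -3.8, -7.7]
gripper_width: 0.0266
gripper_force: 40.0
```

```bash
python3 - <<'E'
from h import *
s=sense();print(s["tool_pos"],s["wrist_force"],s["moment"])
w,x,y,z=s["orientation"];r=R.from_quat([x,y,z,w])
print(r.as_matrix()[:,0],r.inv().apply([.5090-s["tool_pos"][0],.1375-s["tool_pos"][1],0]))
b=read_camera("side")[120:260,210:390]
cv2.imwrite("pics/g3.png",cv2.resize(b,(720,560))[:,:,::-1])
E
```

```text
[0.50883005 0.13665596 0.26212027] [ 2.48978054 -3.75607275 -7.69920178] [-0.57031514 -0.51350177  0.00420455]
[-5.51298180e-01  8.34308286e-01 -3.27499394e-05] [ 6.10492041e-04  6.07108252e-04 -1.02226448e-06]
```

View pics/g3.png

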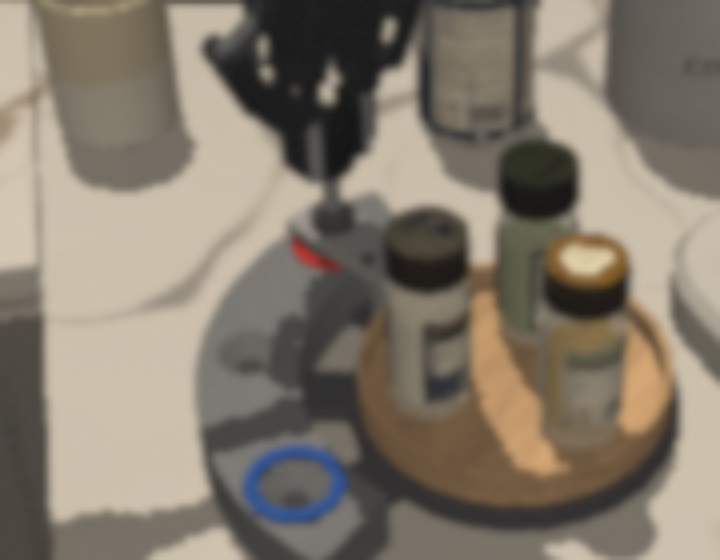

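The arm is over the red ring with the pin above the hole, within 1 mm. I'm lowering into the countersink, then releasing.

>>> apply_moves(
  plan="-1 0 0.0005 0.004 0 0 0;-1 0 0 0.004 0 0 0;-1 0 0 0.004 0 0 0;-1 0 0 0.004 0 0 0;-1 0 0 0 0 0 0",
)

```text
time_s: 8.05
tool_pos: [0.5094, 0.1371, 0.2463]
orientation: [-0.0, 0.474, 0.881, -0.0]
wrist_force: [1.9, -4.4, -6.4]
gripper_width: 0.0265
gripper_force: 40.2
```

>>> apply_moves(
  plan="1 0 0 0 0 0 0;1 0 0 0 0 0 0;1 0 0 0 0 0 0;1 0 0 0 0 0 0;1 0 0 0 0 0 0;1 0 0 0 0 0 0",
)

```text
time_s: 8.8
tool_pos: [0.5095, 0.1373, 0.2467]
orientation: [-0.0, 0.474, 0.881, 0.0]
wrist_force: [-0.1, -0.4, 0.5]
gripper_width: 0.0854
gripper_force: 0.0
```

>>> apply_moves(
  plan="1 0 0 -0.02 0 0 0;1 0 0 -0.03 0 0 0;1 0 0 -0.04 0 0 0;1 0 0 -0.04 0 0 0;1 0 0 -0.03 0 0 0;1 -0.03 0 0 0 0 0;1 -0.05 0 0 0 0 0;1 -0.05 0 0 0 0 0;1 0 0 0 0 0 0",
)

```text
time_s: 9.93
tool_pos: [0.5821, 0.0261, 0.4073]
orientation: [0.0, 0.476, 0.88, -0.0]
wrist_force: [0.6, 0.7, -0.7]
gripper_width: 0.0856
gripper_force: 0.0
```

```bash
python3 - <<'E'
from h import *
b=read_camera("side");print(sense()["wrist_force"])
m=(b.max(2)<42).astype(np.uint8)*255
k,s=comp(m,(275,130,312,178));print(k,s,onz("side",k,.08))
cv2.imwrite("pics/g4.png",cv2.resize(b[120:260,210:390],(720,560))[:,:,::-1])
E
```

```text
[-0.00563081  0.87454241  0.46582067]
[292.58933333 164.47333333] [288 157  10  16 144] [0.50898656 0.13298293 0.08      ]
```

View pics/g4.png

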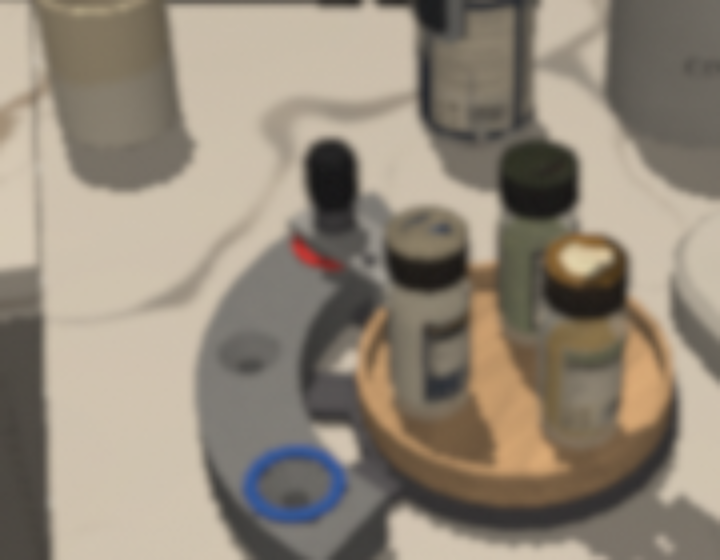

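The knob measures the same −4 mm side-view offset as it did at home initially, so the pin is fully down. The gripper is clear, so I'm handing in.

```bash
python3 -c "
from cell import close_job
print(close_job())"
```

```text
the job is handed in; nothing more can be done
None
```

The carousel arm is now at the red-ringed hole, with the pin fully down as far as the side camera can show. The gripper is clear of the knob, and I handed the job in at about 10 s of the 32 s allowed.

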